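# Clamp the drawer lining, bring the drawer front round and hold it

## Robot

A 6-joint arm with a two-finger parallel gripper is mounted at the origin on a cart in front of the work surface, level with it; the furniture and walls round the work are solid. World frame = base frame: x ahead of the robot, y to its left, z up, the work surface at z = 0. Lengths are in mm, angles in rad, forces in N, time in s.
With the tool pointing down it reaches from about 275 to 850 mm from the base axis. Payload 5.2 kg.
Tool frame: the origin (TCP) lies between the finger pads; the fingertips stand 11 mm ahead of it and the grasp point (between the pads) lies 8 mm behind it; x points along the fingers, y is the direction in which the jaws open and shut, and the axes are right-handed (so a half turn about x gives the same grasp; the last joint's range is limited). The gripper opens to 85 mm and grips with 20 to 120 N. Pads are 22 mm wide; open, the fingers measure 114 mm over their backs; the gripper's body (76 mm by 85 mm) begins 54 mm behind the grasp point. The pads swing forward as they close: fully open they stand 13 mm farther back than shut.
Start: joints at [-0.203, 0.259, 1.535, -0, 1.348, -0.203], TCP at [550.005, 0.023, 242.31] pointing down, gripper open.
Joint ranges: [-3.14, 3.14], [-0.91, 2.08], [0.19, 2.58], [-1.22, 4.36], [0.22, 2.71], [-3.12, 3.12]. Speed limits (rad/s): [2.57, 2.57, 3.14, 3.14, 3.14, 3.14].

## Interface

Orientations are given as [roll, pitch, yaw] about the fixed x, y, z axes, in that order (R = Rz(yaw) Ry(pitch) Rx(roll)).
In Python, from workcell import arm gives the robot as it stands.
- The arm moves only by the shell command python3 -m jog 'ROWS' [FORCE]. ROWS is JSON, one flat list of numbers, 5 for each row, row after row: the finger opening in m, from 0 to 0.0854, then the shift along the world's x, y, z in m, then the turn about the world's z in degrees. In form: [fingers, dx, dy, dz, roll, fingers, dx, dy, dz, roll, ...]. A call has 1 to 8 rows; each row is the pose to reach, as a shift and turn from the pose commanded when the call began; what a row does not reach only later rows make up. A row lasts 1/10 s, in which the tool goes at most 50 mm and 8.59 degrees, less where a joint would pass 70% of its speed; a pose out of reach is approached as far as the arm can. A call with a gripper value outside its range is refused whole. The fingers move at their own pace and stop on an object; FORCE is the grip in N (left out, the last holds). Time passes only in rows, so rows that repeat a pose let the fingers close. It gives the time, the measured TCP pose, the force and the opening at its end, in the units of the state.
- arm.read_state(): the state, without advancing time (a new reading comes with each control period).
- arm.read_camera(name): name is "scene" or "side" or "wrist"; returns the picture (420x560x3 uint8, blue, green, red); there is no depth.
- arm.camera_info(name): a dict with "vertical_fov" (degrees; the focal length in pixels is half the picture's height over the tangent of half this angle, whatever the lens; pixels are square), "cx", "cy" (the principal point, pixels), "R" (3x3) and "t" (3): a world point X has camera coordinates R X + t. Camera axes: x right, y down, z forward; pixel columns grow to the right and rows downward; lengths in mm; the calibration is good to about 2 mm. The wrist camera is an equidistant fisheye: a pixel r from the principal point sees the ray r / f radians off the axis. A picture is of the moment at which its call begins: read the wrist's pose just before it. camera_info takes no time and is no camera call; for the wrist camera it gives the pose at the moment of the call.
- arm.close_job(): hands the job in, once; it reports no verdict.
The state is a dict: "clock": time; "joint_positions": joint angles; "joint_vel": joint speeds; "tau": joint torques, N m; "eef_pos": TCP position; "eef_rot": TCP orientation; "force": force on the tool from outside, world axes, zero at the start; "moment": the same for the moment, N m; "finger_gap": finger opening in mm.
Only numpy, scipy, OpenCV 4.12 (cv2) and the standard library are available. Lean on these libraries where they do the work, as an engineer would, in place of code of your own. Each camera call takes 0.05 s, during which the arm holds its last target.

## Task

A small drawer is being glued up on the round assembly turntable. First squeeze the spring clamp off its upright rail and clip it over the drawer wall that has the thin dark lining strip glued to its inside, near the middle of the strip, so that the clamp pinches wall and strip together by itself. Then, with the clamp left on, turn the turntable until the drawer front (the side with the thumb notch) squarely faces the near edge of the bench, and finish still gripping the turntable (its wooden peg is meant for that) so that it stays put; leave the other tools where they lie.

Things in the scene. Friction and masses are not known exactly. Their poses are not given: they have to be found in the camera images.
- turntable_base: fixed round base of the turntable, 184 mm across; origin on the vertical turning axis at the bench top; its x points ahead of the robot, away from the near edge of the bench, y to the left, z up (never turned)
- turntable: the turning part: plywood disc 260 mm across, top 38 mm above the bench, with the drawer fixed on it. Origin on the turning axis, 20 mm above the bench; z up; its own -x points out through the drawer front, so facing the near edge is yaw 0. Turns either way without end, light friction (0.06 N m), stays where it is left
- drawer_front (a point): middle of the drawer front's outer face, 80 mm above the bench, 88 mm from the axis at the turntable's -x; the thumb notch (50 mm wide, 20 mm deep) is in the top edge (107 mm) above it. The drawer is open and empty: 150 mm deep (x +-75), 130 mm wide (y +-65), front 142 mm wide, side walls 9 mm thick
- lined_wall (a point): middle of the top edge (103 mm above the bench) of the drawer's side wall at the turntable's +y, where the clamp belongs: midway through wall (9 mm) and dark lining strip (5 mm thick, 42 mm deep, 118 mm long, inside, flush on top), 14 mm together; 58 mm from the axis; axes as the turntable's: the wall runs along x, is pinched along y
- peg_top (a point): centre of the top of the turning peg, an upright round dowel 20 mm thick, 55 mm tall (38 to 93 mm above the bench), 112 mm from the axis at the turntable's -y, 47 mm out from the drawer's plain side wall. Low cleats, 12 mm high, stand on the disc beside the drawer's corners
- clamp: spring clamp, steel, two hinged halves like a big clothes peg, 22 mm wide, about 100 g; clipped on the rail's top edge at the start. Origin on the hinge pin; y along the pin and the gripped edge, x across it, z up to the handles. Jaws reach 42 mm below the pin (pads: lowest 22 mm); sits well with the pin 18 mm above the edge. Squeezed, this half leans by up to 0.27 rad about the pin
- clamp_grip (a point): point 42 mm above the pin, midway between the handles, where to squeeze them along x (moves with the half as it leans). Handles end 56 mm above the pin, 57 mm over their outer faces when gripping 14 mm. Squeezed with 14 N or more they stop nearly upright, about 26 mm over the outer faces; the jaws then stand 24 mm (pad tops) to 36 mm (tips) apart
- clamp_jaw (a joint): opening angle between the clamp's two halves: 0 when its jaws grip 14 mm, 0.54 fully squeezed open, -0.3 and below when shut on nothing; sprung towards shut (jaws press with about 10 N at 0)
- clamp_rail: fixed upright board 14 mm thick, 130 mm long (along its y), top edge 116 mm above the bench, on a foot 80 x 130 x 16 mm; origin under its centre; the clamp is clipped on its top edge, up to 35 mm from the middle. Two tall desk lamps, solid, rise from the bench near it, left behind (x 0.57, y 0.13 m) and right (x 0.47, y -0.14 m): pass in front of them
- try_square: bystander, to be left alone: the try square with its dark wooden stock, 181 x 121 x 17 mm, lying behind the clamp rail; origin under its middle
- chisel_19: bystander, to be left alone: the inner of two bench chisels, 315 mm long, left of the turntable; origin under its middle
- chisel_12: bystander, to be left alone: the outer of the two bench chisels, 302 mm long; origin under its middle
- dovetail_part: bystander, to be left alone: a small board with dovetails cut in one end, 165 x 90 x 16 mm, behind the turntable; origin under its middle

How it is judged:
By the outcome, as a careful person would: the job done as asked, in the order asked, and still so for the second after the job is handed in, while the arm keeps its last pose, push and grip.
It also fails if it takes over 58 s, if anything falls off the work surface, if the arm or the gripper's body presses on something with over 40 N, if the wrist force passes 120 N, or if a joint passes its speed limit or range.

## Working session

There is one attempt and no reset: what is moved stays moved. The work goes in short steps, Python scripts to look and compute and a shell command to move; the robot and the scene stay as the last step left them, time stands still between calls to the robot, and variables do not carry over. Pictures are saved under pics/ and viewed, and the job is handed in when it is done.

```bash
ls; mkdir -p pics
cat > h.py <<'E'
import numpy as np, cv2, json
from workcell import arm
def snap(n,fn):
    info=arm.camera_info(n); im=arm.read_camera(n); cv2.imwrite('pics/%s.png'%fn,im)
    d={k:(np.array(v).tolist()) for k,v in info.items()}
    json.dump(d,open('pics/%s.json'%fn,'w')); return im
def ray(fn,u,v,fish=False):
    d=json.load(open('pics/%s.json'%fn)); R=np.array(d['R']);t=np.array(d['t'])
    f=210/np.tan(np.radians(d['vertical_fov'])/2); a=np.array([(u-d['cx']),(v-d['cy'])])
    if fish:
        r=np.hypot(*a); th=r/f; c=np.array([a[0]/r*np.sin(th),a[1]/r*np.sin(th),np.cos(th)]) if r>0 else np.array([0,0,1.])
    else: c=np.array([a[0]/f,a[1]/f,1.])
    return -R.T@t, R.T@(c/np.linalg.norm(c))
def atz(fn,u,v,z,fish=False):
    o,d=ray(fn,u,v,fish); return o+d*(z-o[2])/d[2]
def tri(obs):
    A=np.zeros((3,3));b=np.zeros(3);L=[]
    for fn,u,v,fish in obs:
        o,d=ray(fn,u,v,fish);P=np.eye(3)-np.outer(d,d);A+=P;b+=P@o;L.append((o,P))
    X=np.linalg.solve(A,b); return X,[float(np.linalg.norm(P@(X-o))) for o,P in L]
def proj(fn,X,fish=False):
    d=json.load(open('pics/%s.json'%fn)); c=np.array(d['R'])@np.array(X)+np.array(d['t'])
    f=210/np.tan(np.radians(d['vertical_fov'])/2)
    if fish:
        s=np.hypot(c[0],c[1]);th=np.arctan2(s,c[2]);return d['cx']+f*th*c[0]/s,d['cy']+f*th*c[1]/s
    return d['cx']+f*c[0]/c[2],d['cy']+f*c[1]/c[2]
E
python3 - <<'E'
from h import *
for n in ['scene','side','wrist']:
    snap(n,n+'0'); print(n,open('pics/%s0.json'%n).read())
print(arm.read_state())
E
```

```text
pics
scene {"vertical_fov": 46.811544214863666, "cx": 282.35944547049405, "cy": 210.67198657903924, "R": [[-0.5635507444754636, -0.8259294507662107, 0.01584615909853913], [-0.36602852601442054, 0.23246131025196778, -0.9011020238461619], [0.7405630807330738, -0.5136168626446798, -0.43331748391009434]], "t": [525.482590341729, 245.08080384933305, 1046.9143040060485]}
side {"vertical_fov": 50.01469905400836, "cx": 279.7362148365119, "cy": 202.94624282377026, "R": [[-0.9299637292475582, -0.3671554352364072, 0.01908791922495312], [-0.17687852743497529, 0.4012908351542902, -0.8987099933535884], [0.32230645171390626, -0.8391439399754591, -0.43812783429731395]], "t": [551.5606667148361, 92.65330270408137, 1257.1482441017606]}
wrist {"vertical_fov": 65.70646984690485, "cx": 272.5292455585642, "cy": 208.3137474093771, "R": [[0.9999968718157873, -0.0004817046173827969, -0.0024544488797173265], [0.00032846355803724947, -0.9474930507774966, 0.31977618866958374], [-0.0024796109236319927, -0.3197759945477705, -0.9474899286222803]], "t": [-548.5162400732241, -43.22004187814472, 381.35716182052755]}
{'clock': 0.15, 'joint_positions': array([-2.02805108e-01,  2.59222203e-01,  1.53580949e+00, -6.81223703e-06,
        1.34802430e+00, -2.02820377e-01]), 'joint_vel': array([ 0.0013502 , -0.00282799, -0.00274078, -0.0018699 ,  0.0003004 ,
        0.00067944]), 'tau': array([ 2.27439166e-03, -4.46383452e+01, -2.90821481e+01, -2.12644927e-04,
        8.17353168e-03,  2.13274996e-05]), 'eef_pos': array([5.49614884e+02, 9.75320263e-02, 2.41649493e+02]), 'eef_rot': array([-1.76907801,  1.56933297,  2.94332775]), 'force': array([ 0.39249774,  0.15281852, -0.93287235]), 'moment': array([ 0.03394532, -0.02231081, -0.01153433]), 'finger_gap': 85.53180002366459}
```

View pics/scene0.png

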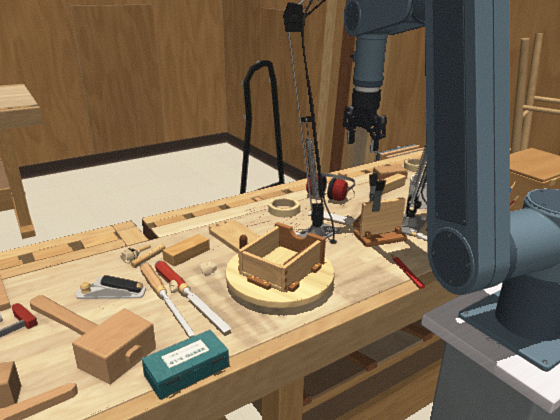

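View pics/side0.png

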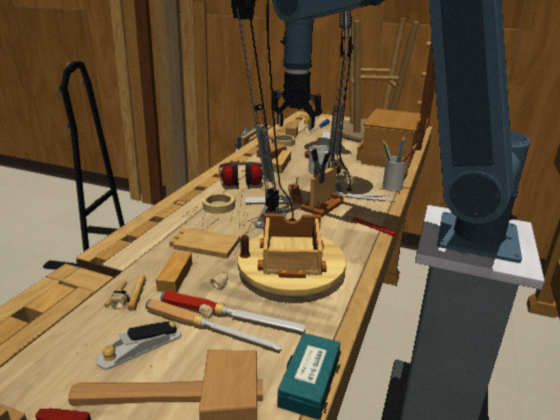

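View pics/wrist0.png

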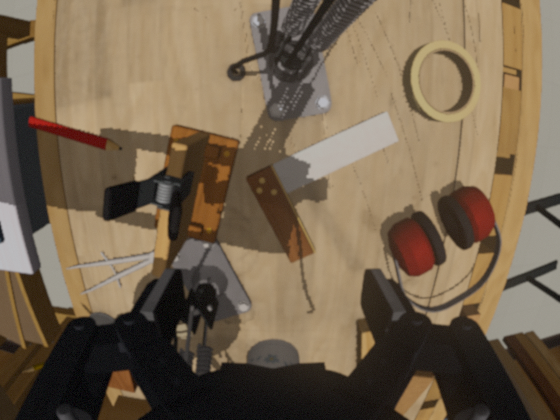

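Run:
```python
from h import *
print(atz('scene0',280,272,38),atz('side0',291,262,38),atz('wrist0',165,190,134,True))
a=cv2.imread('pics/wrist0.png')[100:310,80:360];cv2.imwrite('pics/wz.png',cv2.resize(a,None,fx=2.8,fy=2.8,interpolation=cv2.INTER_CUBIC))
a=cv2.imread('pics/side0.png')[130:310,200:410];b=cv2.imread('pics/scene0.png')[130:310,210:440]
cv2.imwrite('pics/sz.png',cv2.resize(a,None,fx=3.3,fy=3.3,interpolation=cv2.INTER_CUBIC));cv2.imwrite('pics/cz.png',cv2.resize(b,None,fx=3.3,fy=3.3,interpolation=cv2.INTER_CUBIC))
```

```text
[410.5496641 363.5916411  38.       ] [414.86308828 381.60338053  38.        ] [463.48764707  15.11491582 134.        ]
```

View pics/wz.png

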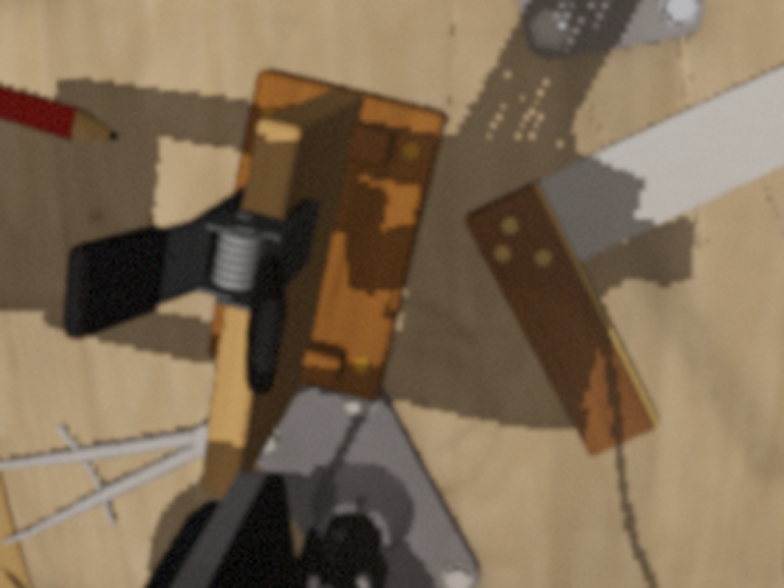

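View pics/sz.png

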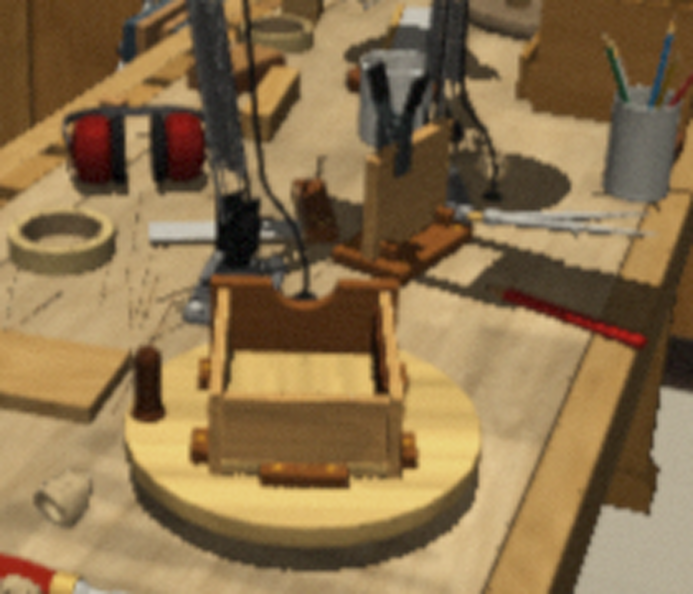

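View pics/cz.png

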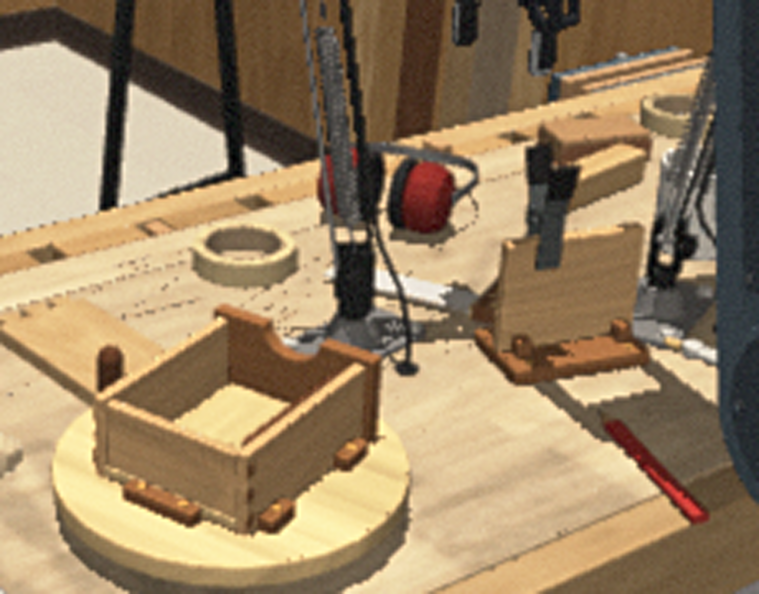

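```bash
python3 -m jog '[0.085,-0.04,0,0.02,0, 0.085,-0.08,0,0.04,0, 0.085,-0.12,0,0.06,0, 0.085,-0.15,0,0.08,0, 0.085,-0.15,0,0.08,0, 0.085,-0.15,0,0.08,0]'
python3 - <<'E'
from h import *
snap('wrist','w1'); snap('scene','sc1')
E
python3 -m jog '[0.085,0,0.05,0,0, 0.085,0,0.1,0.0,0, 0.085,0,0.15,0,0, 0.085,0,0.2,0,0, 0.085,0,0.23,0,0, 0.085,0,0.23,0,0, 0.085,0,0.23,0,0]'
python3 - <<'E'
from h import *
snap('wrist','w2'); snap('side','si2'); print(arm.read_state()['eef_pos'],arm.camera_info('wrist'))
E
```

```text
clock: 0.75
eef_pos: [400.0, -0.0, 322.8]
eef_rot: [1.346, 1.569, -0.226]
force: [0.4, 0.2, -0.6]
finger_gap: 84.7
clock: 1.55
eef_pos: [400.1, 230.6, 320.8]
eef_rot: [-1.126, 1.568, -2.695]
force: [-1.1, -0.1, -0.5]
finger_gap: 84.9
[400.26116348 229.31638671 321.37328459] {'vertical_fov': 65.70646984690485, 'cx': 272.5292455585642, 'cy': 208.3137474093771, 'R': array([[ 9.99996268e-01, -9.99337621e-04, -2.54280449e-03],
       [-1.30029277e-04, -9.47057678e-01,  3.21063447e-01],
       [-2.72903330e-03, -3.21061918e-01, -9.47054274e-01]]), 't': array([-398.77729494,  148.14235237,  530.19280698])}
```

View pics/w1.png

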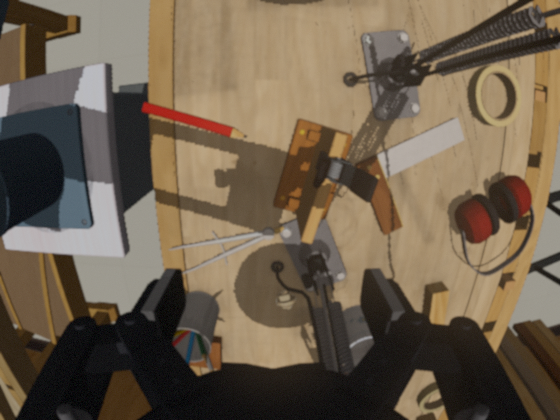

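View pics/w2.png

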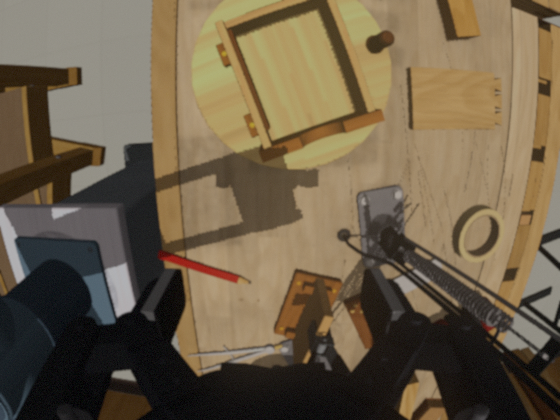

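```bash
python3 -m jog '[0.085,0,0.05,0,0, 0.085,0,0.1,0.0,0, 0.085,0,0.12,0,0, 0.085,0,0.12,0,0, 0.085,0,0.12,0,0]'
python3 - <<'E'
from h import *
snap('wrist','w3')
def z(fn,x0,x1,y0,y1,s):
    a=cv2.imread('pics/%s.png'%fn)[y0:y1,x0:x1];cv2.imwrite('pics/%s_z.png'%fn,cv2.resize(a,None,fx=s,fy=s,interpolation=cv2.INTER_CUBIC))
z('w1',260,420,110,270,3.7); z('w2',180,410,0,180,3.4); z('w3',130,430,0,260,2.3)
E
```

```text
clock: 2.15
eef_pos: [400.4, 348.8, 321.9]
eef_rot: [-0.439, 1.569, -2.011]
force: [-0.2, -0.7, 1.0]
finger_gap: 85.0
```

View pics/w1_z.png

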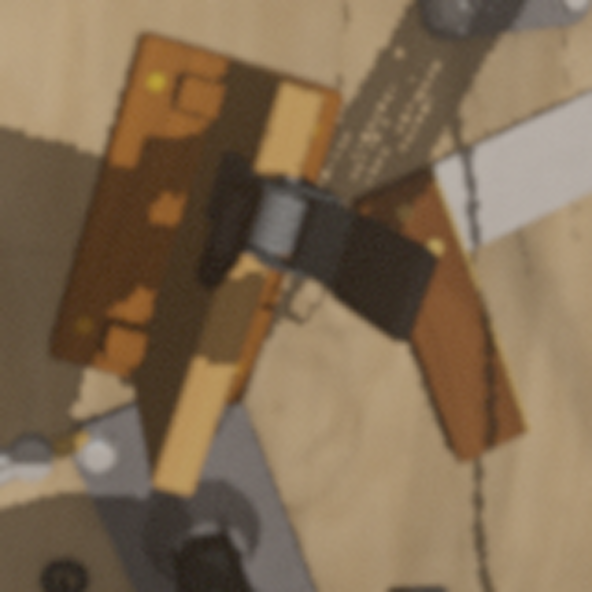

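View pics/w2_z.png

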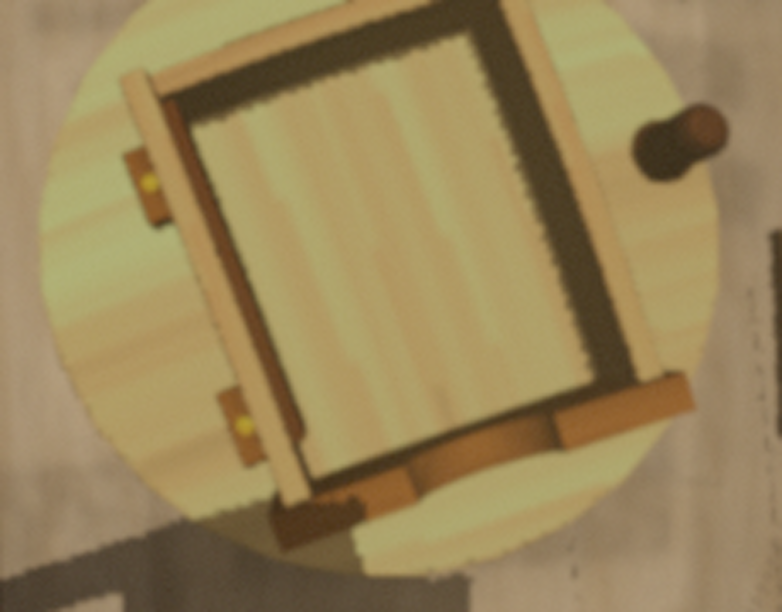

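View pics/w3.png

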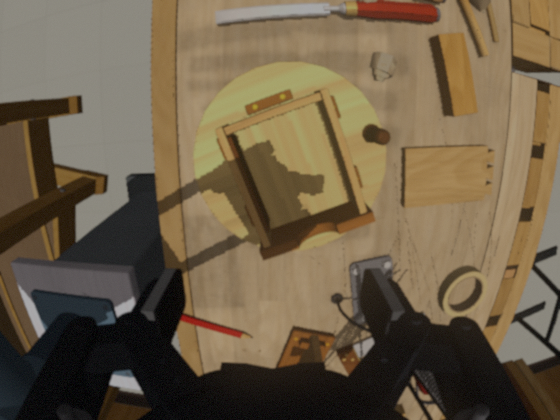

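View pics/w3_z.png

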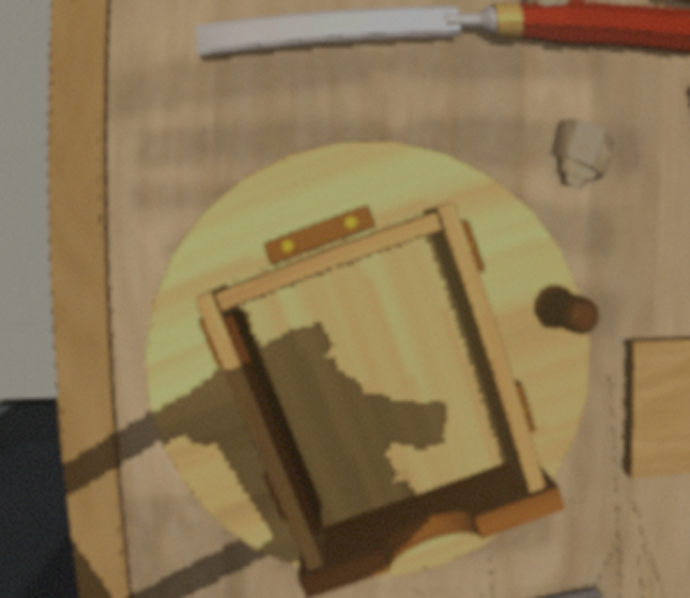

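```bash
cat > m.py <<'E'
from h import *
from scipy.optimize import least_squares
def c(o,s,p): return (o[0]+(p[0]+.5)/s-.5,o[1]+(p[1]+.5)/s-.5)
w2=lambda *p:c((180,0),3.4,p); w3=lambda *p:c((130,0),2.3,p)
w0=lambda *p:c((80,100),2.8,p); w1=lambda *p:c((260,110),3.7,p)
def T(n,a,fa,b,fb):
    X,r=tri([(fa,*a,True),(fb,*b,True)]); print(n,X.round(1),np.round(r,1)); return X
if __name__=='__main__':
    T('peg',w2(705,130),'w2',w3(582,312),'w3')
    T('bl',w2(122,77),'w2',w3(200,297),'w3')
    T('fr',w2(692,405),'w2',w3(562,507),'w3')
    T('fl',w2(283,550),'w2',w3(305,595),'w3')
    T('railL1',w0(257,122),'wrist0',w1(277,82),'w1')
    T('railL2',w0(300,125),'wrist0',w1(323,92),'w1')
    T('spring',w0(236,258),'wrist0',w1(278,218),'w1')
    for p in [(155,485),(192,495),(277,82),(323,92)]: print(atz('w1',*w1(*p),116,True))
    for p in [(257,122),(300,125)]: print('w0',atz('wrist0',*w0(*p),116,True))
    obs=[('w2',w2(705,130),(0,-112,93)),('w3',w3(582,312),(0,-112,93)),('w2',w2(122,77),(75,65,103)),('w3',w3(200,297),(75,65,103)),('w3',w3(457,205),(75,-65,103)),
     ('w2',w2(692,405),(-88,-71,107)),('w3',w3(562,507),(-88,-71,107)),('w2',w2(283,550),(-88,71,107)),('w3',w3(305,595),(-88,71,107)),('w2',w2(412,500),(-88,25,107)),('w2',w2(560,450),(-88,-25,107))]
    def f(q):
        r=[]
        C,S=np.cos(q[2]),np.sin(q[2])
        for fn,p,X in obs:
            P=proj(fn,(q[0]+C*X[0]-S*X[1],q[1]+S*X[0]+C*X[1],X[2]),True); r+=[P[0]-p[0],P[1]-p[1]]
        return np.array(r)
    s=least_squares(f,[412,372,1.9],loss='soft_l1'); print(s.x,np.degrees(s.x[2])); print(f(s.x).reshape(-1,2).round(1))
    q=s.x;C,S=np.cos(q[2]),np.sin(q[2])
    for n,X in [('lined',(0,58)),('peg',(0,-112))]: print(n,q[0]+C*X[0]-S*X[1],q[1]+S*X[0]+C*X[1])
E
python3 m.py
```

```text
peg [531.2 394.3  79.8] [0.2 0.2]
bl [338.3 401.3 101. ] [0.6 0.6]
fr [519.  297.5 108.2] [0. 0.]
fl [387.8 246.8 103.7] [0.5 0.5]
railL1 [465.4  50.1 114.2] [0.4 0.4]
railL2 [478.8  48.3 114.8] [0.2 0.2]
spring [463.   14.5 135.6] [0.5 0.5]
[433.07978108 -73.29201436 116.        ]
[444.80011753 -76.82692335 116.        ]
[464.99172895  50.65518075 116.        ]
[478.56157225  48.19076636 116.        ]
w0 [465.98353584  49.98433871 116.        ]
w0 [479.16114652  48.59707225 116.        ]
[423.04651141 354.46782027   1.92487761] 110.28736327735817
[[ 1.1 -1.5]
 [ 1.3  2. ]
 [-1.8 -1.1]
 [-2.9 -0.6]
 [-1.2 -2.2]
 [ 0.6  0.9]
 [ 0.5  0.4]
 [-1.3  0.1]
 [-0.3  0.9]
 [ 1.   0.4]
 [ 1.   0.2]]
lined 368.6445165111411 334.35755048598907
peg 528.0986394915723 393.3014446951566
```

```bash
python3 -m jog '[0.085,0,-0.05,0,-5, 0.085,0,-0.1,0,-10, 0.085,0,-0.15,0,-15, 0.085,0,-0.2,-0.02,-15, 0.085,0.01,-0.245,-0.04,-15, 0.085,0.03,-0.285,-0.06,-15, 0.085,0.05,-0.32,-0.07,-15, 0.085,0.063,-0.3355,-0.08,-15]'
python3 -m jog '[0.085,0,0,0,0,0.085,0,0,0,0]'
python3 - <<'E'
from h import *
a=snap('side','si4');b=snap('scene','sc4');
def z(a,fn,x0,x1,y0,y1,s):
    a=a[y0:y1,x0:x1];cv2.imwrite('pics/%s_z.png'%fn,cv2.resize(a,None,fx=s,fy=s,interpolation=cv2.INTER_CUBIC))
z(a,'si4',270,390,90,230,4);z(b,'sc4',330,450,100,250,4)
X=arm.read_state()['eef_pos'];print(X)
for d in [(0,0,11),(463-X[0],14.5-X[1],134-X[2])]:
    Y=X+np.array(d)*np.array([1,1,1]);print(Y,proj('si4',Y),proj('sc4',Y))
E
```

```text
clock: 3.0
eef_pos: [463.1, 9.7, 242.0]
eef_rot: [0.586, 1.569, -1.253]
force: [-0.5, 0.7, 0.7]
finger_gap: 84.9
clock: 3.2
eef_pos: [462.2, 13.4, 242.3]
eef_rot: [-1.63, 1.57, 2.818]
force: [-0.3, 0.5, 0.9]
finger_gap: 85.4
[462.38047446  14.6525965  242.9269414 ]
[462.38047446  14.6525965  253.9269414 ] (np.float64(322.21736004472194), np.float64(128.7254075472998)) (np.float64(380.33250782170137), np.float64(153.61473857774732))
[463.   14.5 134. ] (np.float64(319.5885739734704), np.float64(167.93854072111304)) (np.float64(375.67025584012765), np.float64(195.3706251488594))
```

View pics/si4_z.png

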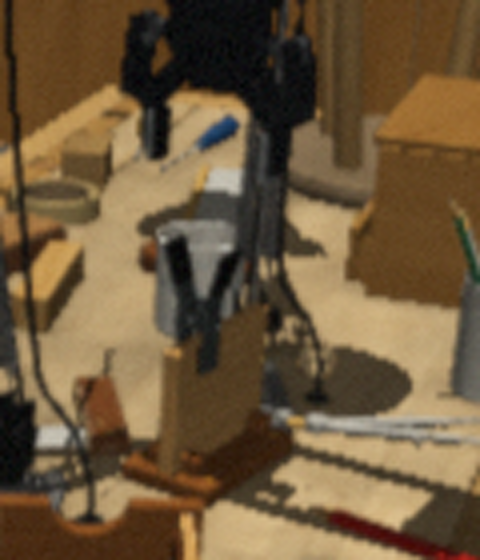

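View pics/sc4_z.png

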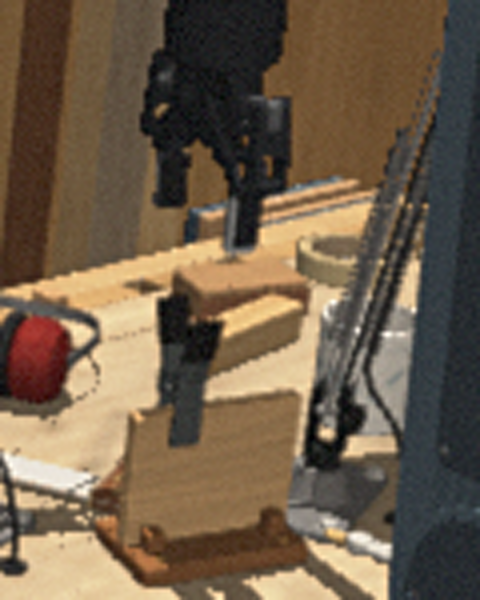

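```bash
python3 -m jog '[0.085,0.0005,0,-0.03,0, 0.085,0.0005,0,-0.055,0, 0.085,0.0005,0,-0.074,0, 0.085,0.0005,0,-0.074,0, 0.05,0.0005,0,-0.074,0, 0.05,0.0005,0,-0.074,0,0.05,0.0005,0,-0.074,0]' 40
python3 - <<'E'
from h import *
a=snap('side','si5');b=snap('scene','sc5');
def z(a,fn,x0,x1,y0,y1,s):
    a=a[y0:y1,x0:x1];cv2.imwrite('pics/%s_z.png'%fn,cv2.resize(a,None,fx=s,fy=s,interpolation=cv2.INTER_CUBIC))
z(a,'si5',270,390,90,230,4);z(b,'sc5',330,450,100,250,4)
E
```

```text
clock: 4.0
eef_pos: [464.2, 14.6, 169.6]
eef_rot: [1.625, 1.568, -0.208]
force: [-0.1, -0.9, -1.0]
finger_gap: 50.1
```

View pics/si5_z.png

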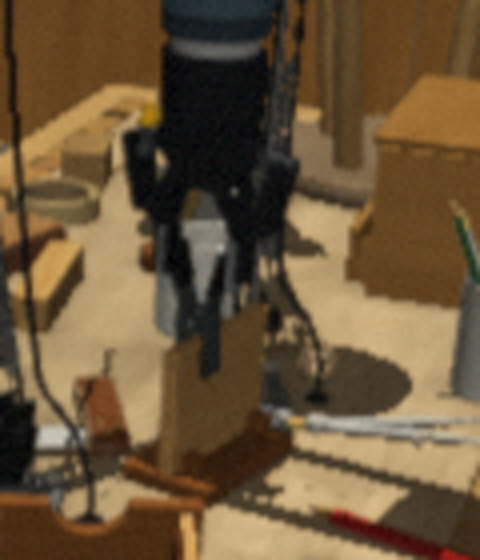

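View pics/sc5_z.png

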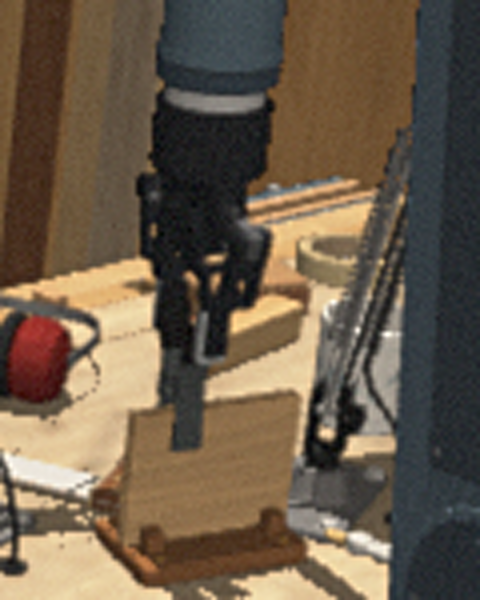

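Fingers are at the handles, well centred. Squeeze fully.

```bash
python3 -m jog '[0.035,0,0,0,0, 0.035,0,0,0,0, 0.02,0,0,0,0, 0.02,0,0,0,0, 0.02,0,0,0,0, 0.02,0,0,0,0]' 45
python3 - <<'E'
from h import *
a=snap('side','si6');b=snap('scene','sc6');
def z(a,fn,x0,x1,y0,y1,s):
    a=a[y0:y1,x0:x1];cv2.imwrite('pics/%s_z.png'%fn,cv2.resize(a,None,fx=s,fy=s,interpolation=cv2.INTER_CUBIC))
z(a,'si6',290,370,110,210,6);z(b,'sc6',330,450,100,250,4)
E
```

```text
clock: 4.7
eef_pos: [463.5, 14.5, 168.3]
eef_rot: [-1.457, 1.571, 2.993]
force: [0.6, -0.1, 0.0]
finger_gap: 23.6
```

View pics/si6_z.png

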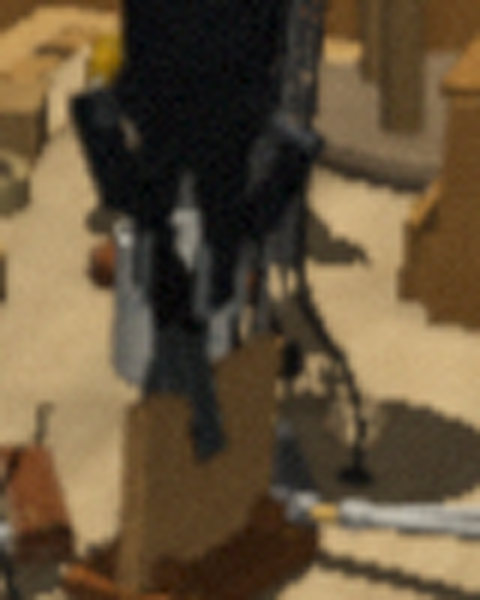

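```bash
python3 -m jog '[0.02,0,0,0.02,0, 0.02,0,0,0.045,0, 0.02,0,0,0.075,0, 0.02,0,0,0.075,0, 0.02,0,0,0.075,0]'
python3 - <<'E'
from h import *
a=snap('side','si7');b=snap('scene','sc7');
def z(a,fn,x0,x1,y0,y1,s):
    a=a[y0:y1,x0:x1];cv2.imwrite('pics/%s_z.png'%fn,cv2.resize(a,None,fx=s,fy=s,interpolation=cv2.INTER_CUBIC))
z(a,'si7',290,370,90,200,5);z(b,'sc7',330,450,90,240,4)
E
```

```text
clock: 5.3
eef_pos: [463.7, 14.5, 243.6]
eef_rot: [1.64, 1.569, -0.193]
force: [0.0, 0.3, -1.1]
finger_gap: 23.6
```

View pics/si7_z.png

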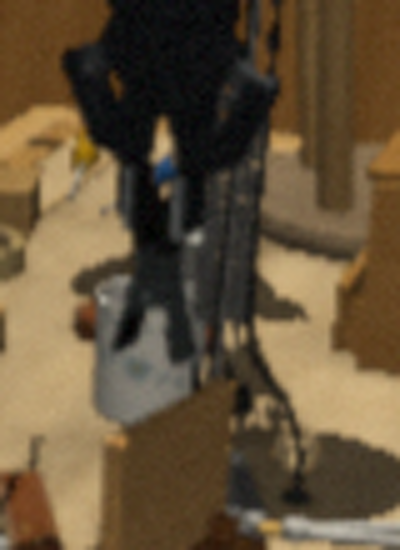

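View pics/sc7_z.png

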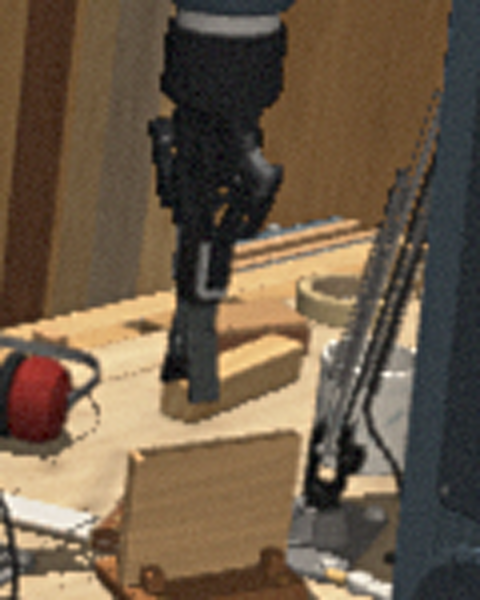

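Run:
```python
from h import *
for fn,x0,x1,y0,y1,s in [('w2',205,285,10,170,5),('w3',205,275,115,265,5)]:
    a=cv2.imread('pics/%s.png'%fn)[y0:y1,x0:x1]
    a=cv2.convertScaleAbs(cv2.resize(a,None,fx=s,fy=s,interpolation=cv2.INTER_CUBIC),alpha=1.7)
    cv2.imwrite('pics/%s_l.png'%fn,cv2.copyMakeBorder(a,0,0,0,0,0))
a=cv2.imread('pics/w2_l.png');b=cv2.imread('pics/w3_l.png')
h=max(a.shape[0],b.shape[0]);p=lambda i:cv2.copyMakeBorder(i,0,h-i.shape[0],0,0,0)
o=cv2.hconcat([p(a),p(b)]);print(o.shape)
o=cv2.resize(o,None,fx=.74,fy=.74); cv2.imwrite('pics/l.png',o)
```

```text
(800, 750, 3)
```

View pics/l.png

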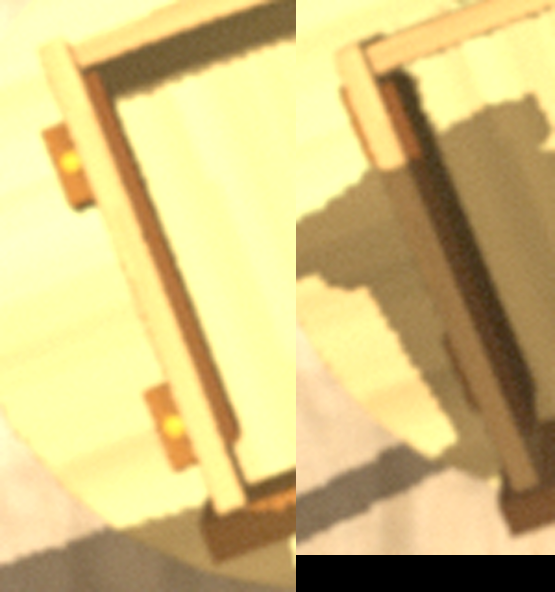

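Run:
```python
from h import *
W2=lambda x,y:(205+x/3.7,10+y/3.7); W3=lambda x,y:(205+x/3.7,115+y/3.7)
for fn,W,ps in [('w2',W2,[(55,42),(231,509),(40,45),(218,517),(238,440)]),('w3',W3,[(60,43),(229,484),(44,47),(214,490)])]:
    P=[atz(fn,*W(*p),103,True)[:2].round(1) for p in ps]; d=P[0]-P[1]
    print(fn,*P,'len',np.linalg.norm(d),'ang',np.degrees(np.arctan2(d[1],d[0])),'mid',(P[0]+P[1])/2)
for n,a,b in [('back',(55,42),(60,43)),('front',(231,509),(229,484)),('bo',(40,45),(44,47)),('fo',(218,517),(214,490))]:
    print(n,tri([('w2',*W2(*a),True),('w3',*W3(*b),True)]))
```

```text
w2 [342.7 401.6] [393.3 261.9] [338.4 401. ] [389.5 259.6] [395.3 282.3] len 148.58145913942298 ang 109.9106261310714 mid [368.   331.75]
w3 [344.4 403.8] [392.9 263.4] [339.6 402.8] [388.  261.3] len 148.54093711835807 ang 109.05704163305874 mid [368.65 333.6 ]
back (array([342.47386751, 403.2941051 ,  96.39953971]), [0.8167433194581358, 0.8167433194582354])
front (array([392.97699803, 261.32312823,  98.60066074]), [0.20542025330036387, 0.2054202533005285])
bo (array([338.0159544 , 402.32320561,  97.58965507]), [0.6027470847829013, 0.6027470847828398])
fo (array([388.56723979, 258.83071919,  97.95876341]), [0.741486005963091, 0.7414860059630632])
```

```bash
python3 -m jog '[0.02,-0.03,0.02,0,5, 0.02,-0.06,0.05,0,10, 0.02,-0.08,0.09,0,15, 0.02,-0.0937,0.135,0,20, 0.02,-0.0937,0.18,0,25, 0.02,-0.0937,0.225,0,30, 0.02,-0.0937,0.265,0,33, 0.02,-0.0937,0.30,0,35]'
python3 -m jog '[0.02,0,0.0193,-0.02,0, 0.02,0,0.0193,-0.03,0, 0.02,0,0.0193,-0.03,0, 0.02,0,0.0193,-0.03,0]'
python3 - <<'E'
from h import *
a=snap('side','si8');b=snap('scene','sc8');c=snap('wrist','w8')
def z(a,fn,x0,x1,y0,y1,s):
    a=a[y0:y1,x0:x1];cv2.imwrite('pics/%s_z.png'%fn,cv2.resize(a,None,fx=s,fy=s,interpolation=cv2.INTER_CUBIC))
z(a,'si8',220,380,150,300,4);z(b,'sc8',220,360,150,300,4)
print(arm.read_state()['eef_pos'],arm.read_state()['joint_positions'])
E
```

```text
clock: 6.2
eef_pos: [368.6, 316.3, 241.8]
eef_rot: [-1.486, 1.568, -2.705]
force: [0.4, 0.1, -0.9]
finger_gap: 23.9
clock: 6.6
eef_pos: [369.5, 332.7, 212.7]
eef_rot: [-1.216, 1.569, -2.438]
force: [-0.1, -0.6, -0.2]
finger_gap: 23.6
[370.38370309 333.0693505  214.0406389 ] [ 5.08242269e-01  1.86633644e-01  1.70017424e+00 -2.28873076e-04
  1.25364063e+00  1.60743990e-01]
```

View pics/si8_z.png

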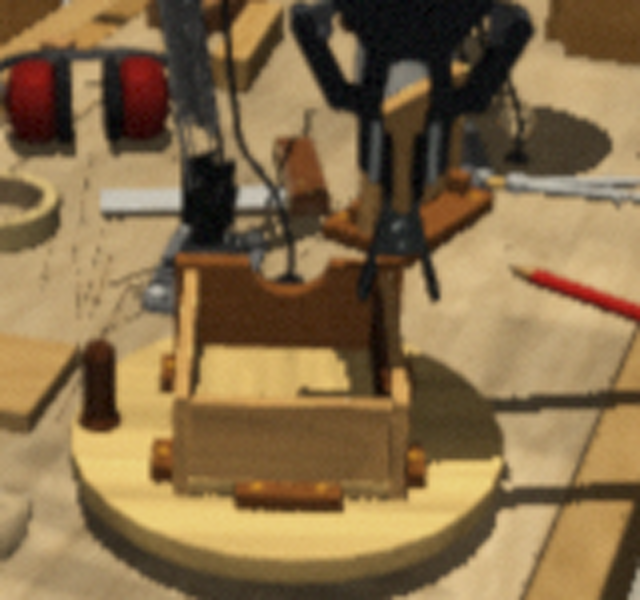

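View pics/sc8_z.png

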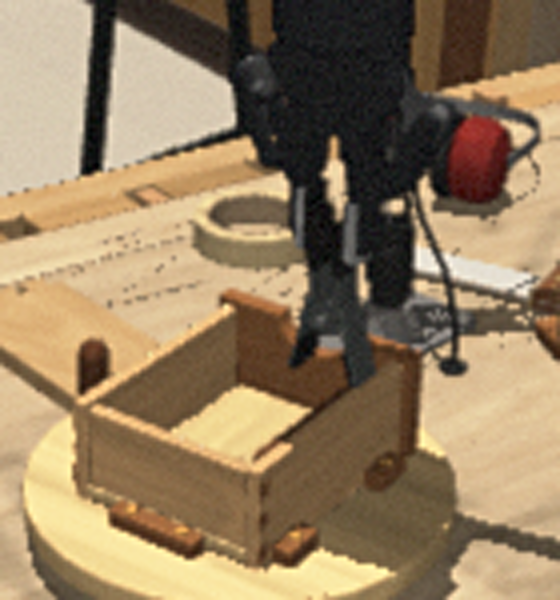

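Run:
```python
from h import *
a=cv2.imread('pics/si8_z.png')
for s,fn,o in [(4,'si8',(220,150)),(4,'sc8',(220,150))]:
    im=cv2.imread('pics/%s_z.png'%fn)
    t=np.radians(110);ux=np.array([np.cos(t),np.sin(t)]);uy=np.array([-np.sin(t),np.cos(t)])
    c=np.array([369.8,333.8])
    for k in (-59,0,59):
        for w,col in ((7,(0,0,255)),(-7,(0,255,0))):
            p=c+ux*k+uy*w;q=proj(fn,(*p,103));cv2.circle(im,(int((q[0]-o[0])*s+s/2),int((q[1]-o[1])*s+s/2)),2,col,-1)
    cv2.imwrite('pics/%s_m.png'%fn,im)
o=[cv2.imread('pics/%s_m.png'%f) for f in('si8','sc8')]
cv2.imwrite('pics/m8.png',cv2.hconcat([cv2.resize(o[0][200:500,250:500],None,fx=1.6,fy=1.6),cv2.resize(o[1][200:500,210:460],None,fx=1.6,fy=1.6)]))
```

```text
(no output)
```

View pics/m8.png

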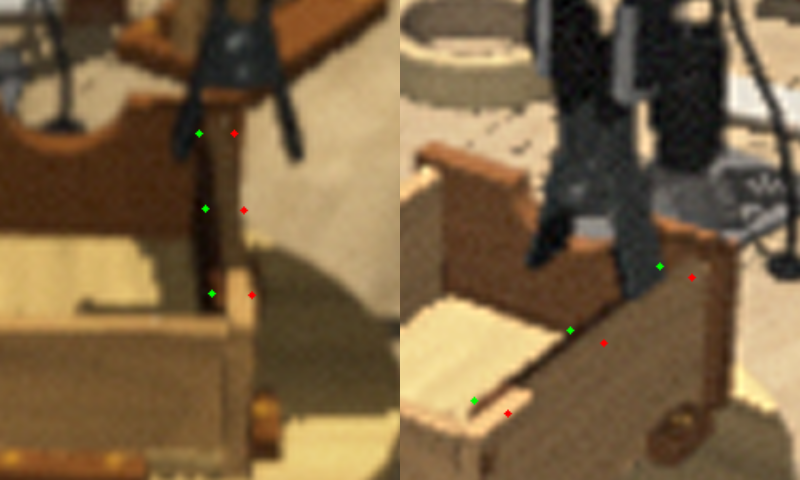

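```bash
python3 -m jog '[0.02,0,0,-0.015,0, 0.02,0,0,-0.03,0, 0.02,0,0,-0.04,0, 0.02,0,0,-0.04,0]'
python3 - <<'E'
from h import *
a=snap('side','si9');b=snap('scene','sc9')
o=[a[190:280,270:370],b[190:280,270:370]]
cv2.imwrite('pics/m9.png',cv2.resize(cv2.hconcat(o),None,fx=4,fy=4,interpolation=cv2.INTER_CUBIC))
E
```

```text
clock: 7.15
eef_pos: [369.4, 333.0, 172.5]
eef_rot: [-1.379, 1.569, -2.602]
force: [0.7, -0.2, -0.9]
finger_gap: 23.9
```

View pics/m9.png

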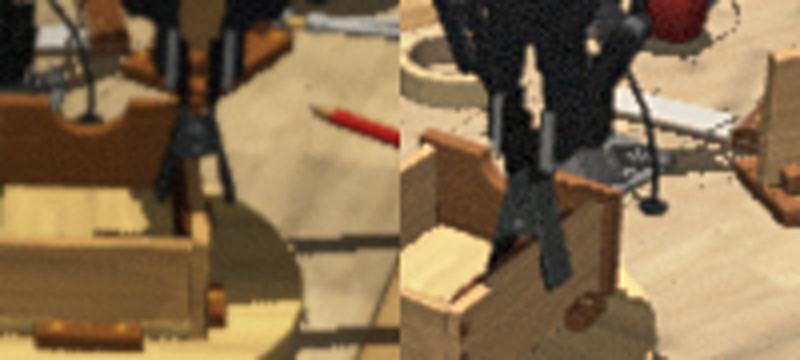

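```bash
python3 -m jog '[0.02,0,0,-0.01,0, 0.02,0,0,-0.018,0, 0.02,0,0,-0.018,0,0.02,0,0,-0.018,0]'
python3 - <<'E'
from h import *
a=snap('side','si10');b=snap('scene','sc10')
o=[a[190:280,270:370],b[190:280,270:370]]
cv2.imwrite('pics/m10.png',cv2.resize(cv2.hconcat(o),None,fx=4,fy=4,interpolation=cv2.INTER_CUBIC))
print(arm.read_state()['force'])
E
```

```text
clock: 7.65
eef_pos: [369.6, 333.8, 154.9]
eef_rot: [-1.533, 1.57, -2.754]
force: [-1.0, -0.3, -1.1]
finger_gap: 23.7
[ 0.20970262  0.62392512 -1.15815338]
```

View pics/m10.png

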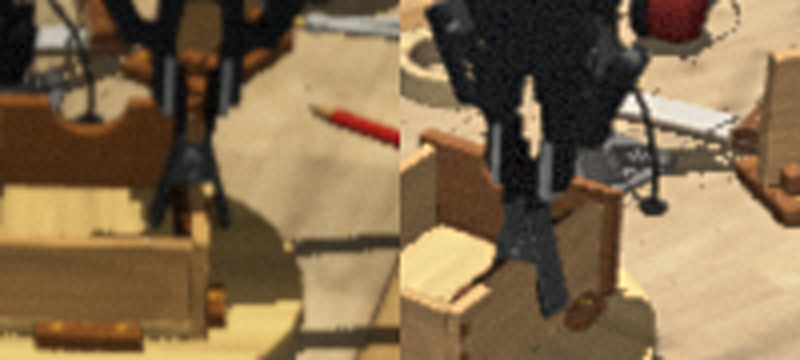

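```bash
python3 -m jog '[0.032,0,0,0,0, 0.04,0,0,0,0, 0.048,0,0,0,0, 0.056,0,0,0,0, 0.065,0,0,0,0, 0.085,0,0,0,0, 0.085,0,0,0,0, 0.085,0,0,0,0]'
python3 - <<'E'
from h import *
a=snap('side','si11');b=snap('scene','sc11')
o=[a[190:280,270:370],b[190:280,270:370]]
cv2.imwrite('pics/m11.png',cv2.resize(cv2.hconcat(o),None,fx=4,fy=4,interpolation=cv2.INTER_CUBIC))
print(arm.read_state()['force'])
E
```

```text
clock: 8.55
eef_pos: [369.8, 333.8, 155.4]
eef_rot: [1.974, 1.571, 0.752]
force: [0.1, 0.9, 0.2]
finger_gap: 84.8
[-0.02484239  0.45367691 -0.71946414]
```

View pics/m11.png

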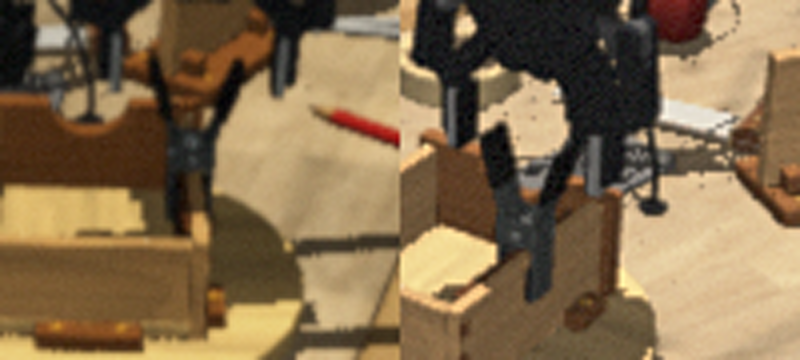

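```bash
python3 -m jog '[0.085,0,0,0.05,0, 0.085,0,0,0.1,0, 0.085,0,0,0.145,0, 0.085,0.02,-0.03,0.165,0, 0.085,0.05,-0.07,0.165,0, 0.085,0.08,-0.1,0.165,0, 0.085,0.08,-0.1,0.165,0, 0.085,0.08,-0.1,0.165,0]'
python3 - <<'E'
from h import *
snap('wrist','w12')
E
python3 -m jog '[0.085,0.02,0.04,0,8, 0.085,0.04,0.08,0,16, 0.085,0.06,0.12,0,24, 0.085,0.075,0.16,0,32, 0.085,0.079,0.16,0,40, 0.085,0.079,0.16,0,40, 0.085,0.079,0.16,0,40]'
python3 - <<'E'
from h import *
snap('wrist','w13');print(arm.read_state()['eef_pos'])
E
```

```text
clock: 9.45
eef_pos: [450.1, 233.1, 320.0]
eef_rot: [-2.122, 1.57, 2.937]
force: [-0.9, -0.4, -0.2]
finger_gap: 85.2
clock: 10.2
eef_pos: [527.5, 394.6, 320.1]
eef_rot: [-2.164, 1.57, -2.689]
force: [0.1, -0.3, 0.1]
finger_gap: 85.2
[527.73323114 394.08525582 320.54050232]
```

View pics/w12.png

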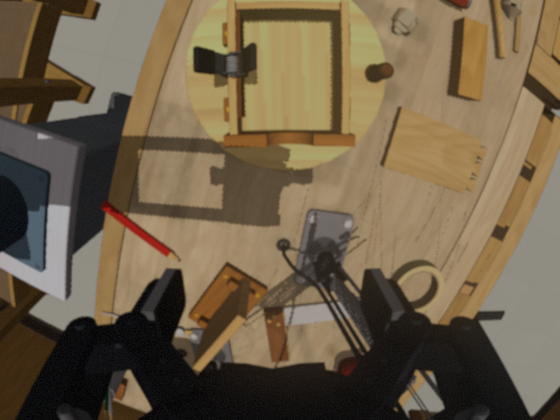

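View pics/w13.png

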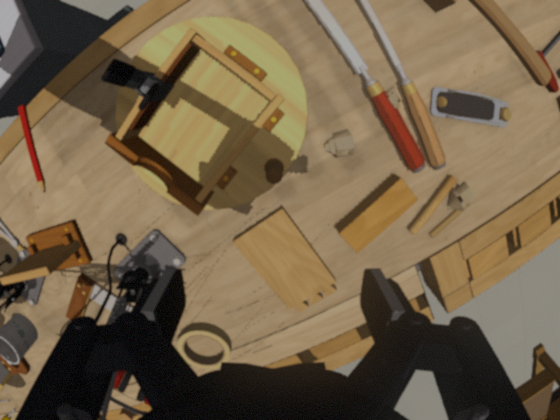

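Run:
```python
from h import *
a=cv2.imread('pics/w12.png')[20:120,320:420];b=cv2.imread('pics/w13.png')[120:220,225:325]
cv2.imwrite('pics/p.png',cv2.convertScaleAbs(cv2.resize(cv2.hconcat([a,b]),None,fx=4,fy=4,interpolation=cv2.INTER_CUBIC),alpha=1.8))
```

```text
(no output)
```

View pics/p.png

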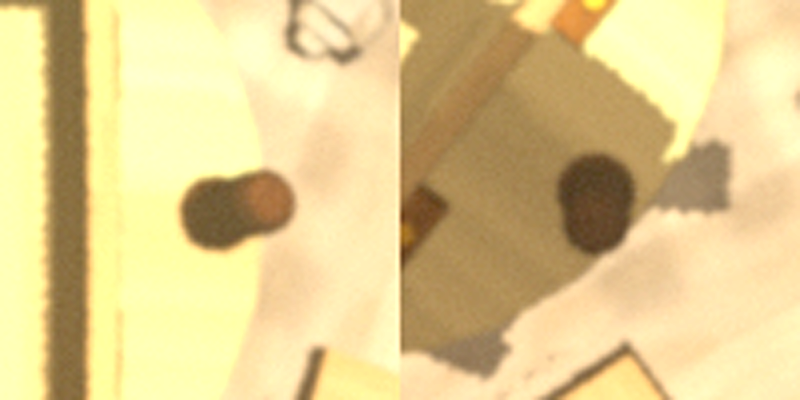

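Run:
```python
from h import *
print(tri([('w12',386,70.4,True),('w13',274.0,175,True)]))
print(tri([('w12',386,70.4,True),('w13',274.0,175,True),('w2',387.4,38.2,True),('w3',383,135.7,True)]))
for f,u,v in [('w12',386,70.4),('w13',274,175),('w2',387.4,38.2),('w3',383,135.7)]: print(atz(f,u,v,93,True),atz(f,u,v,85,True))
for f,u,v in [('w12',373.7,73.2),('w13',274,167)]: print('base',atz(f,u,v,38,True),atz(f,u,v,45,True))
print(tri([('w12',373.7,73.2,True),('w13',274,166.5,True)]))
```

```text
(array([528.86995494, 393.3855868 ,  84.16585365]), [0.3653266564863869, 0.36532665648650653])
(array([529.66430921, 393.5661011 ,  83.49008865]), [0.23868949703247, 1.0165212035984044, 1.0323852744753388, 0.7649303495864623])
[526.66510926 391.28151516  93.        ] [528.99356687 393.11599625  85.        ]
[526.78156434 394.47250665  93.        ] [528.3476919  393.58317769  85.        ]
[527.28056404 391.05921933  93.        ] [530.11049517 392.83007344  85.        ]
[526.64090051 395.17717612  93.        ] [529.44036125 394.41304528  85.        ]
base [528.55920065 393.21166071  38.        ] [526.76028831 391.78698421  45.        ]
base [528.33009987 393.69878878  38.        ] [527.1154665  394.38673676  45.        ]
(array([528.55962447, 393.70754227,  36.11057793]), [0.4882149985013072, 0.48821499850137723])
```

```bash
python3 -m jog '[0.085,0,0,-0.02,8, 0.085,0,0,-0.04,16, 0.06,0,0,-0.06,24, 0.06,0,0,-0.08,32, 0.06,0,0,-0.11,40, 0.06,0,0,-0.14,46, 0.06,0,0,-0.15,50, 0.06,0,0,-0.15,50]'
python3 - <<'E'
from h import *
a=snap('side','si14');b=snap('scene','sc14')
print(arm.read_state()['eef_pos'],arm.read_state()['joint_positions'].round(2))
cv2.imwrite('pics/m14.png',cv2.resize(cv2.hconcat([a[140:320,180:380],b[140:320,200:400]]),None,fx=2,fy=2,interpolation=cv2.INTER_CUBIC))
E
```

```text
clock: 11.05
eef_pos: [527.3, 392.6, 168.8]
eef_rot: [-3.024, 1.567, -2.677]
force: [-0.3, 0.8, -0.1]
finger_gap: 60.4
[528.93102942 393.57137472 171.5246146 ] [ 0.47  0.5   1.35  0.    1.29 -1.45]
```

View pics/m14.png

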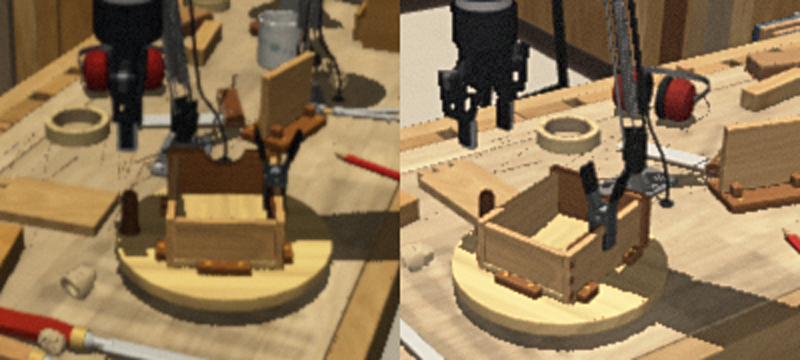

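```bash
python3 -m jog '[0.06,0,0,-0.04,0, 0.06,0,0,-0.075,0, 0.06,0,0,-0.104,0, 0.06,0,0,-0.104,0]'
python3 -m jog '[0.035,0,0,0,0, 0.03,0,0,0,0, 0.015,0,0,0,0, 0.01,0,0,0,0, 0.01,0,0,0,0]' 30
python3 - <<'E'
from h import *
a=snap('side','si15');b=snap('scene','sc15')
print(arm.read_state())
cv2.imwrite('pics/m15.png',cv2.resize(cv2.hconcat([a[140:320,180:380],b[140:320,200:400]]),None,fx=2,fy=2,interpolation=cv2.INTER_CUBIC))
E
```

```text
clock: 11.55
eef_pos: [526.8, 392.6, 63.6]
eef_rot: [-3.01, 1.565, -2.663]
force: [-1.2, 0.4, -0.3]
finger_gap: 60.1
clock: 12.05
eef_pos: [530.4, 394.7, 69.3]
eef_rot: [0.137, 1.566, 0.486]
force: [1.0, -0.1, 7.2]
finger_gap: 19.1
{'clock': 12.15, 'joint_positions': array([ 4.71369280e-01,  5.97709076e-01,  1.45565487e+00,  6.40025577e-05,
        1.08301021e+00, -1.44821109e+00]), 'joint_vel': array([-0.00094405, -0.00147904, -0.00160695,  0.00127976,  0.00034948,
        0.00172969]), 'tau': array([ -0.07271423, -54.95594501, -22.99992621,  -0.07044334,
        -0.09309056,  -0.05757162]), 'eef_pos': array([530.44329075, 394.74526601,  69.28752732]), 'eef_rot': array([0.1334489 , 1.56557753, 0.48220309]), 'force': array([-0.23141604,  0.27321304,  6.84688496]), 'moment': array([ 0.03814328,  0.06607886, -0.06302071]), 'finger_gap': 19.41827896980882}
```

View pics/m15.png

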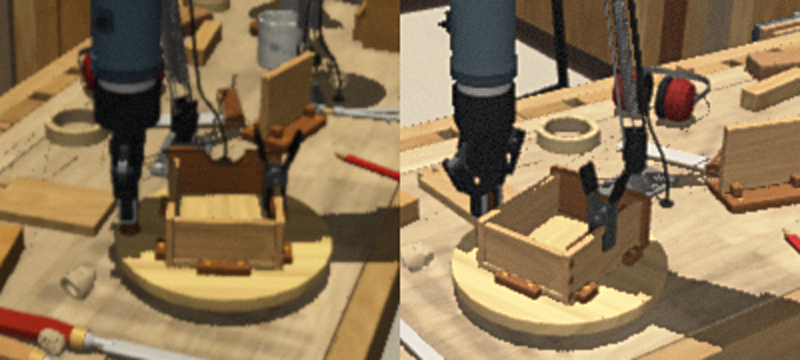

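Run:
```python
import numpy as np
def seg(a0,angs):
    for a in angs:
        A,B=np.radians(a),np.radians(a0); print(a,'%.4f,%.4f,0,%g'%(.112*(np.cos(A)-np.cos(B)),.112*(np.sin(A)-np.sin(B)),a-a0))
seg(20,[18,14,9,4,-1,-6,-10,-12]);print();seg(-12,[-14,-18,-23,-28,-33,-38,-42,-44]);print();seg(-44,[-46,-50,-55,-60,-65,-70,-75,-79]);print();seg(-79,[-82,-85,-87,-89,-90])
```

```text
18 0.0013,-0.0037,0,-2
14 0.0034,-0.0112,0,-6
9 0.0054,-0.0208,0,-11
4 0.0065,-0.0305,0,-16
-1 0.0067,-0.0403,0,-21
-6 0.0061,-0.0500,0,-26
-10 0.0051,-0.0578,0,-30
-12 0.0043,-0.0616,0,-32

-14 -0.0009,-0.0038,0,-2
-18 -0.0030,-0.0113,0,-6
-23 -0.0065,-0.0205,0,-11
-28 -0.0107,-0.0293,0,-16
-33 -0.0156,-0.0377,0,-21
-38 -0.0213,-0.0457,0,-26
-42 -0.0263,-0.0517,0,-30
-44 -0.0290,-0.0545,0,-32

-46 -0.0028,-0.0028,0,-2
-50 -0.0086,-0.0080,0,-6
-55 -0.0163,-0.0139,0,-11
-60 -0.0246,-0.0192,0,-16
-65 -0.0332,-0.0237,0,-21
-70 -0.0423,-0.0274,0,-26
-75 -0.0516,-0.0304,0,-31
-79 -0.0592,-0.0321,0,-35

-82 -0.0058,-0.0010,0,-3
-85 -0.0116,-0.0016,0,-6
-87 -0.0155,-0.0019,0,-8
-89 -0.0194,-0.0020,0,-10
-90 -0.0214,-0.0021,0,-11
```

```bash
python3 -m jog '[0.01,0.0013,-0.0037,0.002,-2, 0.01,0.0034,-0.0112,0.003,-6, 0.01,0.0054,-0.0208,0.003,-11, 0.01,0.0065,-0.0305,0.003,-16, 0.01,0.0067,-0.0403,0.003,-21, 0.01,0.0061,-0.05,0.003,-26, 0.01,0.0051,-0.0578,0.003,-30, 0.01,0.0043,-0.0616,0.003,-32]'
python3 -m jog '[0.01,0,0,0,0]'
```

```text
clock: 12.95
eef_pos: [534.7, 331.3, 69.4]
eef_rot: [0.287, 1.568, 0.073]
force: [5.4, 0.3, -6.9]
finger_gap: 19.3
clock: 13.05
eef_pos: [534.6, 331.3, 69.4]
eef_rot: [0.184, 1.568, -0.028]
force: [5.0, -1.0, -7.0]
finger_gap: 19.0
```

```bash
python3 -m jog '[0.01,-0.0009,-0.0038,-0.001,-2, 0.01,-0.003,-0.0113,-0.001,-6, 0.01,-0.0065,-0.0205,-0.001,-11, 0.01,-0.0107,-0.0293,-0.001,-16, 0.01,-0.0156,-0.0377,-0.001,-21, 0.01,-0.0213,-0.0457,-0.001,-26, 0.01,-0.0263,-0.0517,-0.001,-30, 0.01,-0.029,-0.0545,-0.001,-32]'
python3 -m jog '[0.01,0,0,0,0]'
```

```text
clock: 13.85
eef_pos: [505.2, 276.7, 69.3]
eef_rot: [0.585, 1.568, -0.187]
force: [4.2, -2.3, -1.4]
finger_gap: 19.4
clock: 13.95
eef_pos: [505.2, 276.6, 69.3]
eef_rot: [0.482, 1.568, -0.288]
force: [4.2, -3.1, 0.2]
finger_gap: 19.2
```

```bash
python3 -m jog '[0.01,-0.0028,-0.0028,0,-2, 0.01,-0.0086,-0.008,0,-6, 0.01,-0.0163,-0.0139,0,-11, 0.01,-0.0246,-0.0192,0,-16, 0.01,-0.0332,-0.0237,0,-21, 0.01,-0.0423,-0.0274,0,-26, 0.01,-0.0516,-0.0304,0,-31, 0.01,-0.0592,-0.0321,0,-35]'
python3 -m jog '[0.01,-0.0058,-0.001,0,-3, 0.01,-0.0116,-0.0016,0,-6, 0.01,-0.0155,-0.0019,0,-8, 0.01,-0.0194,-0.002,0,-10, 0.01,-0.0214,-0.0021,0,-11, 0.01,-0.0214,-0.0021,0,-11, 0.01,-0.0214,-0.0021,0,-11]'
python3 - <<'E'
from h import *
a=snap('wrist','w16');b=snap('scene','sc16');c=snap('side','si16');print(arm.read_state())
E
```

```text
clock: 14.75
eef_pos: [445.3, 244.4, 69.3]
eef_rot: [0.678, 1.569, -0.705]
force: [2.0, -4.2, 2.2]
finger_gap: 19.1
clock: 15.45
eef_pos: [423.7, 242.4, 69.3]
eef_rot: [0.411, 1.569, -1.16]
force: [0.1, -6.0, 3.1]
finger_gap: 19.1
{'clock': 15.6, 'joint_positions': array([ 0.29201277,  0.34330221,  1.90012968, -0.00239526,  0.89803209,
        0.29412859]), 'joint_vel': array([ 0.00019037,  0.00110369,  0.00037378, -0.00181387,  0.00095895,
        0.00031273]), 'tau': array([  2.8165251 , -39.90019798, -20.9342891 ,   1.54289078,
        -0.45652458,  -0.11436193]), 'eef_pos': array([423.7030277 , 242.39428266,  69.27323319]), 'eef_rot': array([ 0.36196027,  1.56891848, -1.2094594 ]), 'force': array([ 0.54132373, -6.19446549,  4.11483414]), 'moment': array([-1.01354812, -0.10523571, -0.14149003]), 'finger_gap': 19.28089675533442}
```

View pics/w16.png

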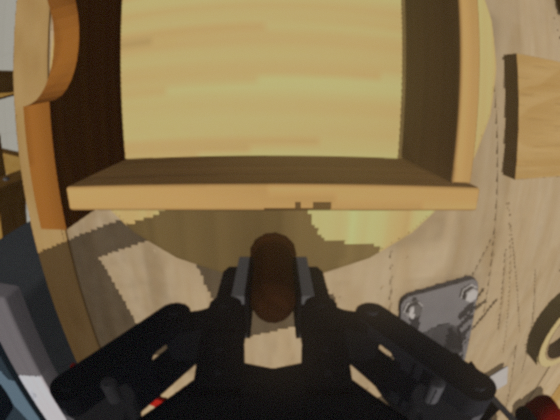

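View pics/sc16.png

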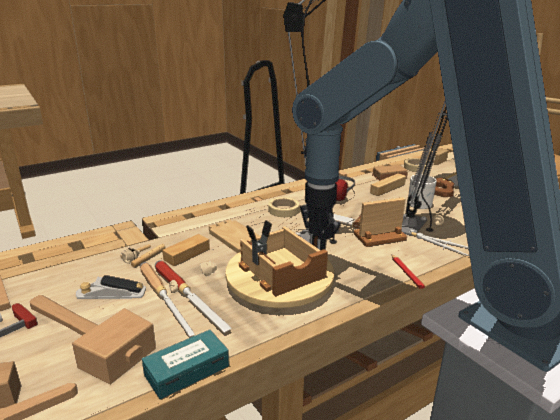

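View pics/si16.png

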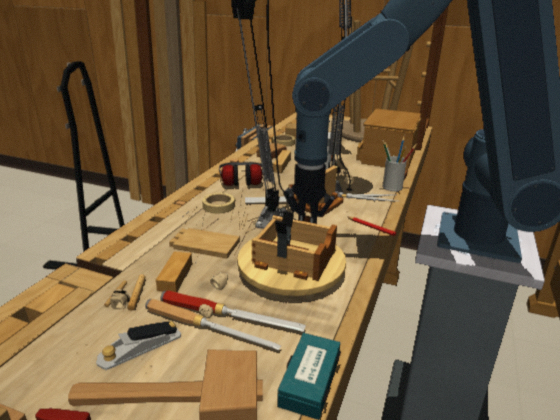

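Run:
```python
from h import *
im=cv2.imread('pics/w16.png');g=cv2.GaussianBlur(cv2.cvtColor(im,cv2.COLOR_BGR2GRAY),(0,0),1).astype(float)
# near (outer) edge of plain wall: strongest bright->dark transition going down, rows 195-220
for lo,hi,sg,n,z in [(196,222,-1,'outer',103),(174,194,1,'inner',103)]:
    P=[]
    for u in range(100,460,6):
        d=sg*np.gradient(g[:,u]); k=lo+np.argmax(d[lo:hi]); a,b,c=d[k-1],d[k],d[k+1]
        if b<3: continue
        P.append(atz('w16',u,k+(a-c)/2/(a-2*b+c+1e-9),z,True)[:2])
    P=np.array(P)
    for _ in range(4):
        s,o=np.polyfit(P[:,0],P[:,1],1);r=P[:,1]-s*P[:,0]-o;P=P[abs(r)<max(1,2*r.std())]
    print(n,len(P),'deg',np.degrees(np.arctan(s)),'y at 423',s*423+o,'rms',r.std())
# fixed-model fit in all three: outline
for n,p in [('frontR',(65,228)),('backR',(476,208)),('wall fr',(70,187))]: print(n,atz('w16',*p,103,True))
st=cv2.hconcat([cv2.imread('pics/sc16.png')[210:310,210:340],cv2.imread('pics/si16.png')[200:300,230:360]])
cv2.imwrite('pics/m16.png',cv2.resize(st,None,fx=3,fy=3,interpolation=cv2.INTER_CUBIC))
cv2.imwrite('pics/w16l.png',cv2.convertScaleAbs(im,alpha=1.6))
```

```text
outer 44 deg 0.3154579708090729 y at 423 289.8808702877081 rms 0.38739069337684146
inner 60 deg -0.18484443641892861 y at 423 298.02351207515704 rms 0.02388156115920161
frontR [344.24501141 282.02582054 103.        ]
backR [498.3233567  289.90282133 103.        ]
wall fr [350.46486771 298.03734896 103.        ]
```

View pics/m16.png

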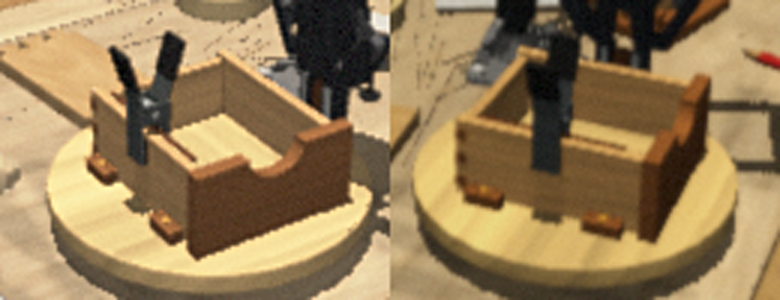

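```bash
python3 -c "
from workcell import arm
print(arm.close_job())"
```

```text
the job is handed in; nothing more can be done
None
```

I moved the clamp from the rail to the lined wall, turned the turntable about 110° by its peg so the drawer front faces the near edge, and handed the job in at about 15.6 s. The fingers were still closed on the peg, set to 30 N.

**Last checks**
- **Drawer yaw:** the plain wall's inner edge, fitted in the wrist picture, gives −0.18°. A noisier fit of its outer edge gives +0.3°. I take it as square to within about 0.3°.
- **Clamp:** the scene and side pictures show it upright near the middle of the strip, pinching wall and strip together. I checked this only by eye, with no measurement of its position after the turn.
- **Grip and forces:** the finger opening was 19.3 mm on the 20 mm peg. Every reading I took was under 10 N, and at the end it was about 6 N sideways.
- **Other tools:** no move was aimed near them, and none looks shifted in the last pictures. I did not measure their positions.

**Readings that disagreed with the task text:** the peg top triangulated to about 80–84 mm against 93 mm, and the wall top to about 97–98 mm against 103 mm (one early corner gave 101 mm). I set the heights from the text, and the clamp and peg grips both went on without trouble.

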